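# Bed a brass tube in the V-blocks, slide it to the stop and close the hold-down

### The job

Take the brass tube from the wooden rest, lower it into the pair of V-blocks just clear of the end stop, and press it down with a light steady push (about 10 N, never more than 25 N) so that it beds centred in both Vs. Still holding it, slide it along the Vs until its end bears on the stop with a light push (about 8 N, never more than 25 N), let it go there, then tip the weighted hold-down arm over so that it comes to rest on the tube. Leave the other things on the table where they are.

Things in the scene. Friction and masses are not known exactly. Their poses are not given: they have to be found in the camera images.
- fixture: steel V-block fixture, fixed to the table; origin on the table top, on the Vs' centre line, midway between its two V-blocks; y runs along the Vs, z up. Base plate 12 mm thick, x -65 to 65, y -180 to 120 mm. Two 90-degree V-blocks, 18 mm long in y, centred at y = -65 and 65 mm, 52 mm wide, mouth 40 mm wide. Stop post at the -y end, hold-down post at x 45, y 65 mm
- v_low (a point): point on the Vs' centre line, 75 mm over the table: axis of the bedded tube if the jack under both (rigid) blocks is fully down. The jack's height is NOT measured and differs each time: the bedded axis lies 0 to 12 mm above this point, the block tops 2 mm higher still. Between the blocks 112 mm are free for fingers, over a 30 mm wide bar whose top is 37 mm or more under the bedded axis
- tube: brass tube with dark ends, 25 mm diameter, 210 mm long, length along its y axis, about 0.3 kg; origin on its skin halfway along (see tube_mid). It starts level in the notches of the wooden rest, its axis about 56 mm over the table; it lies loosely there and lifts straight out
- tube_mid (a point): centre of the tube, on its axis halfway along
- rest: pale wooden rest for the tube, fixed, 70 x 130 mm, 56 mm high; origin on the table under its middle, y along the tube, whose middle starts within 15 mm of it lengthwise. Two notched cheeks, 16 mm thick, 52 mm either side of the middle; the 88 mm between them are free for the fingers down to 12 mm over the table
- stop_post: dark steel block 36 x 26 mm, 88 mm high, standing on the base plate at its -y end, fixed; origin under its middle on the plate's top; axes as the fixture's
- stop_tip (a point): flat end of the 18 mm thick stop nose that points along the Vs in the +y direction, on its centre line 81 mm over the table; y as the fixture's y. A tube at the stop has its middle 105 mm from here in y. The stop is rigid
- clamp_post: dark steel hinge post beside the +y V-block, fixed; origin under its middle on the base plate's top (12 mm over the table); axes as the fixture's. It carries the hold-down arm
- hold_hinge (a point): hinge axis of the hold-down arm, 95 mm over the table, 45 mm in +x from the V's centre line; the axis runs along the fixture's y
- hold_ball (a point): centre of the 24 mm steel ball at the free end of the hold-down arm, 115 mm from the hinge; the arm is a steel bar 14 mm wide in y and 8 mm thick, with a rubber pad 45 mm from the hinge that lies over the tube when closed
- hold_arm (a joint): angle of the hold-down arm in rad: 0 level, pointing along the fixture's -x over the V; pi/2 upright; starts leaning back (to +x) at 1.8 to 1.9 (end stop 1.9), kept there by its own weight (0.2 kg). Pushed past upright it sinks slowly, in a few seconds, on to the tube and rests on it at 0 to 0.3 rad; with no tube it sinks to -0.2
- glue: white glue bottle with red tip, 34 mm thick, 100 mm high, standing; origin under its middle; bystander
- yellow_tape: yellow tape roll lying flat, 64 mm across, 19 mm high; bystander
- black_tape: black tape roll lying flat, 70 mm across, 18 mm high; bystander
- driver: screwdriver with red handle, 191 mm long, 26 mm high; bystander
- pins: small clear tray of brass pins, 84 x 114 x 32 mm; bystander
- marker: pink marker pen, 126 mm long, 15 mm high; bystander
- letter_round: round black and white acrylic letter ring, 50 x 49 x 17 mm; bystander

How it is judged:
By the outcome, as a careful person would: the job done as asked, in the order asked, and still so for the second after the job is handed in, with the robot touching nothing.
It also fails if it takes over 70 s, if anything falls off the work surface, if the arm or the gripper's body presses on something with over 40 N, if the wrist force passes 120 N, or if a joint passes its speed limit or range.

### The arm

A 6-joint arm with a two-finger parallel gripper is mounted at the origin on a cart in front of the work surface, level with it; the furniture and walls round the work are solid. World frame = base frame: x ahead of the robot, y to its left, z up, the work surface at z = 0. Lengths are in m, angles in degrees, forces in N, time in s.
With the tool pointing down it reaches from about 0.3 to 0.75 m from the base axis. Payload 8.5 kg.
Tool frame: the origin (TCP) lies at the very end of the fingers, on their centre line; the grasp point (between the pads) lies 19 mm behind it; z points along the fingers, y is the line along which they close (so a half turn about z gives the same grasp; the last joint's range is limited). The gripper opens to 85 mm and grips with 20 to 120 N. Pads are 22 mm wide; open, the fingers measure 114 mm over their backs; the gripper's body (76 mm by 85 mm) begins 54 mm behind the grasp point. The pads swing forward as they close: fully open they stand 13 mm farther back than shut.
Start: joints at [-87.049, 21.807, 74.336, -0, 83.858, -12.336], TCP at [0.145, -0.531, 0.231] pointing down, gripper open.
Joint ranges: [-178.18, 178.18], [-50.72, 133.34], [12.68, 142.11], [-81.47, 261.47], [9.98, 163.14], [-165.26, 165.26]. Speed limits (degrees/s): [136.94, 136.94, 180, 180, 180, 180].

### API

Orientations are given as a 3x3 rotation matrix whose columns are the frame's x, y, z axes.
In Python, from rig import env, optics, spotter gives the robot as it stands.
- The arm moves only by the shell command python3 -m crank 'ROWS' [FORCE]. ROWS is JSON, one flat list of numbers, 5 for each row, row after row: the finger opening in cm, from 0 to 8.54, then the shift along the tool's x, y, z in cm, then the turn about the tool's z in rad. A call has exactly 8 rows; each row shifts and turns the commanded pose from where the row before left it, along the tool's axes as they then stand; what a row does not reach is not made up. A row lasts 1/12 s, in which the tool goes at most 41.7 mm and 7.16 degrees, less where a joint would pass 70% of its speed; a pose out of reach is approached as far as the arm can. A call is refused whole if a number of a shift passes 4.17 or a number of a turn 0.125, either way. A call with a gripper value outside its range is refused whole. The fingers move at their own pace and stop on an object; FORCE is the grip in N (left out, the last holds). Time passes only in rows, so rows that do not move let the fingers close, or fill a call up. It gives the time, the measured TCP pose, the force, the opening and the grip force at its end, in the units of the state.
- env.observe(): the state, without advancing time (a new reading comes with each control period).
- optics.get_image(name): name is "side" or "top" or "wrist"; returns a dict with "color" (384x512x3 uint8, red, green, blue), "intrinsics" (3x3 intrinsics, pixels), "pose" (4x4, takes a point from camera to world coordinates). Camera axes: x right, y up, looking along -z (the intrinsics and any distortion apply to the point x, -y, -z); pixel columns grow to the right and rows downward; lengths in m; the calibration is good to about 2 mm. The wrist camera is an equidistant fisheye: a pixel r from the principal point sees the ray r / f radians off the axis. A picture is of the moment at which its call begins. There is no depth.
- env.close_job(): hands the job in; it is judged then, once.
Trained networks look in a picture, given as the dict that the camera call returned (one of the last four; its "shot" number tells which), for a name from the list of things; names that differ only in an ending like _2 or _b are one class to them, and where a whole thing is asked for, a point or a joint stands for the part that bears it (a point fixed in the world has none). Each returns a list of dicts, best first, with "score" (0 to 1); they miss things now and then, are a little off and sometimes report something else, mostly with a low value. They report only what shows in the picture. A call takes as long as a camera call.
- spotter.look_for(picture, query): "at" ([column, row] as shares, 0 to 1, of the picture: columns of its width, rows of its height, amid what is visible of it).
The state is a dict: "time_s": time; "q": joint angles; "qvel": joint speeds; "joint_efforts": joint torques, N m; "position": TCP position; "tool_rot": TCP orientation; "ft_force": force on the tool from outside, world axes, zero at the start; "wrist_torque": the same for the moment, N m; "grip_width": finger opening in m; "gripper_force": force on a finger pad.
Only numpy, scipy, OpenCV 4.12 (cv2) and the standard library are available. Lean on these libraries where they do the work, as an engineer would, in place of code of your own. Each camera call takes 0.05 s, during which the arm holds its last target. There are 200 camera calls.

## Working session

There is one attempt and no reset: what is moved stays moved. The work goes in short steps, Python scripts to look and compute and a shell command to move; the robot and the scene stay as the last step left them, time stands still between calls to the robot, and variables do not carry over. Pictures are saved under pics/ and viewed, at most 10 in all, crops included, and the job is handed in when it is done.

```bash
ls; mkdir -p pics; cat > h.py <<'E'
import numpy as np, cv2
from rig import env, optics, spotter
def shot(n,save=None):
    p=optics.get_image(n)
    if save: cv2.imwrite('pics/'+save,cv2.cvtColor(p['color'],cv2.COLOR_RGB2BGR))
    return p
def ray(p,uv,fish=False):
    K=np.array(p['intrinsics']);T=np.array(p['pose'])
    x=(uv[0]-K[0,2])/K[0,0];y=(uv[1]-K[1,2])/K[1,1]
    if fish:
        r=np.hypot(x,y);s=np.sin(r)/max(r,1e-9);d=np.array([x*s,-y*s,-np.cos(r)])
    else: d=np.array([x,-y,-1.])
    d=T[:3,:3]@d
    return T[:3,3],d/np.linalg.norm(d)
def atz(p,uv,z,fish=False):
    o,d=ray(p,uv,fish);return o+d*(z-o[2])/d[2]
def tri(rs):
    A=0;b=0
    for o,d in rs:
        M=np.eye(3)-np.outer(d,d);A=A+M;b=b+M@o
    X=np.linalg.solve(A,b);return X,[np.linalg.norm((np.eye(3)-np.outer(d,d))@(X-o)) for o,d in rs]
def proj(p,X):
    K=np.array(p['intrinsics']);T=np.array(p['pose'])
    c=T[:3,:3].T@(np.array(X)-T[:3,3]);return K[0,2]+K[0,0]*c[0]/-c[2],K[1,2]-K[1,1]*c[1]/-c[2]
def look(p,q):
    return [(np.array(r['at'])*[512,384],r['score']) for r in spotter.look_for(p,q)]
E
python3 - <<'E'
from h import *
np.set_printoptions(precision=4,suppress=True)
P={n:shot(n,n+'0.png') for n in('side','top','wrist')}
for n in P: print(n,P[n]['intrinsics'],P[n]['pose'])
a=np.hstack([cv2.imread('pics/%s0.png'%n) for n in('side','top')])
for q in 'fixture v_low tube tube_mid rest stop_post stop_tip clamp_post hold_hinge hold_ball glue'.split():
    for n in('side','top'):
        print(q,n,[(np.round(u,1).tolist(),round(s,2)) for u,s in look(P[n],q)[:2]])
s=env.observe();print(s['position'],s['tool_rot'],s['ft_force'],s['grip_width'])
E
```

```text
pics
side [[417.8721   0.     252.1716]
 [  0.     417.8721 195.5375]
 [  0.       0.       1.    ]] [[ 0.9997  0.0114 -0.0204  0.5671]
 [-0.0234  0.4584 -0.8885 -1.0948]
 [-0.0008  0.8887  0.4585  0.6969]
 [ 0.      0.      0.      1.    ]]
top [[437.4568   0.     258.2246]
 [  0.     437.4568 184.43  ]
 [  0.       0.       1.    ]] [[-0.0001  0.9979 -0.0645  0.4607]
 [-1.     -0.0001 -0.0003  0.0949]
 [-0.0003  0.0645  0.9979  1.8072]
 [ 0.      0.      0.      1.    ]]
wrist [[297.3186   0.     259.1479]
 [  0.     297.3186 193.7796]
 [  0.       0.       1.    ]] [[ 0.2634  0.9144  0.3076  0.224 ]
 [-0.9647  0.2498  0.0835 -0.5086]
 [-0.0004 -0.3187  0.9479  0.3743]
 [ 0.      0.      0.      1.    ]]
fixture side [([238.5, 196.8], 0.63), ([298.6, 213.8], 0.62)]
fixture top [([220.4, 197.4], 0.95), ([315.9, 216.6], 0.33)]
v_low side [([238.3, 199.4], 0.61)]
v_low top [([218.2, 197.8], 0.8), ([241.7, 154.3], 0.42)]
tube side [([204.4, 246.8], 0.85)]
tube top [([322.9, 213.1], 0.88), ([245.7, 199.2], 0.39)]
tube_mid side [([204.9, 247.2], 0.68), ([254.6, 142.7], 0.45)]
tube_mid top [([316.2, 213.4], 0.77)]
rest side [([196.7, 256.0], 0.84)]
rest top [([317.0, 217.2], 0.88)]
stop_post side []
stop_post top [([246.0, 200.3], 0.39), ([218.3, 197.6], 0.29)]
stop_tip side [([268.9, 287.1], 0.42)]
stop_tip top []
clamp_post side []
clamp_post top [([194.5, 179.0], 0.43)]
hold_hinge side [([249.1, 166.3], 0.83), ([206.0, 248.3], 0.63)]
hold_hinge top [([196.8, 178.5], 0.53)]
hold_ball side [([223.7, 195.0], 0.68)]
hold_ball top [([193.9, 175.7], 0.55)]
glue side [([300.2, 214.1], 0.54)]
glue top []
[ 0.145  -0.5305  0.2314] [[ 0.9646  0.2637  0.    ]
 [ 0.2637 -0.9646 -0.0001]
 [-0.      0.0001 -1.    ]] [-0.194   0.2785 -0.0872] 0.0853988287095713
```

```bash
python3 - <<'E'
import cv2,numpy as np
a=cv2.imread('pics/side0.png')[110:310,130:380];b=cv2.imread('pics/top0.png')[130:260,150:370]
cv2.imwrite('pics/c1.png',cv2.resize(a,None,fx=3,fy=3,interpolation=2)); cv2.imwrite('pics/c2.png',cv2.resize(b,None,fx=3.6,fy=3.6,interpolation=2))
E
```

```text
(no output)
```

View pics/c1.png

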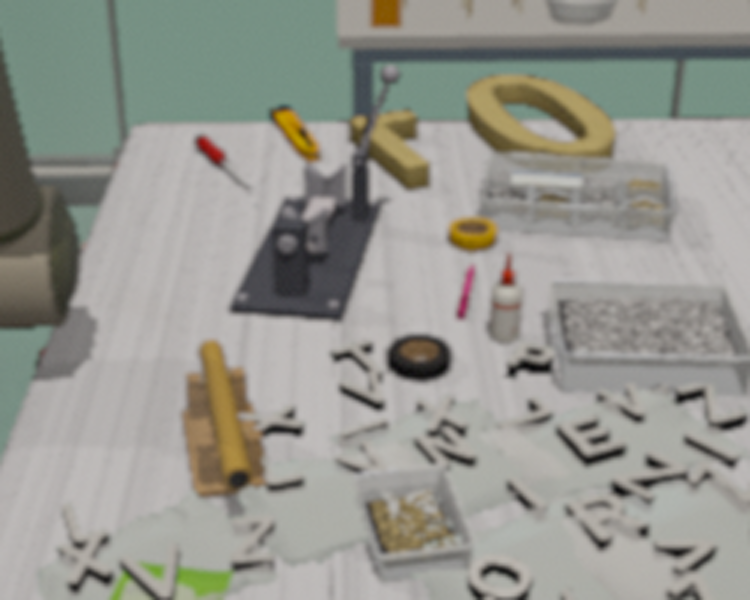

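View pics/c2.png

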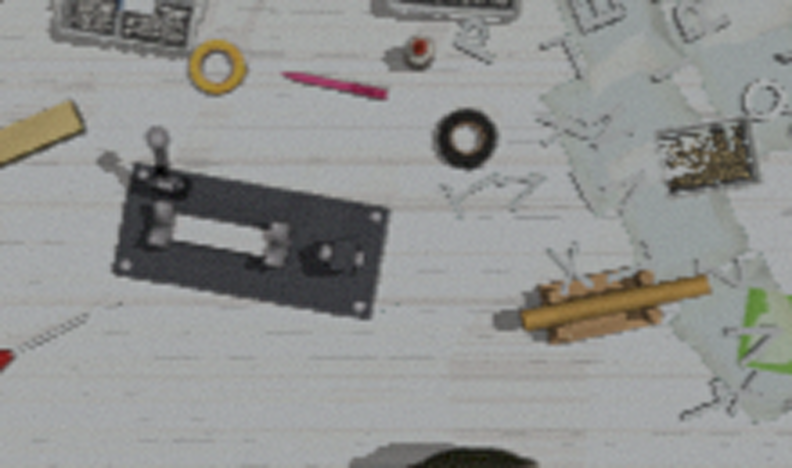

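The side crop shows the fixture near crop (310,240), with the stop toward the camera, the hold-down arm leaning back with its ball at (390,73), and the tube on its rest from (210,348) to (238,480). The top crop shows the base-plate corners at (133,163), (388,208), (371,319) and (113,273), and the tube ends at (523,320) and (710,286).

```bash
python3 - <<'E'
from h import *
np.set_printoptions(precision=4,suppress=True)
P={n:shot(n) for n in('side','top')}
c=lambda a,b:(150+a/3.6,130+b/3.6)
C=np.array([atz(P['top'],c(*u),.012) for u in [(133,163),(388,208),(371,319),(113,273)]]) # +x+y, +x-y,-x-y,-x+y
M=np.array([[65,120],[65,-180],[-65,-180],[-65,120]])/1000
Z=(C[:,:2]-C[:,:2].mean(0))[:, :]; m=M-M.mean(0)
a=np.arctan2((m[:,0]*Z[:,1]-m[:,1]*Z[:,0]).sum(),(m*Z).sum())
R=np.array([[np.cos(a),-np.sin(a)],[np.sin(a),np.cos(a)]])
t=C[:,:2].mean(0)-R@M.mean(0)
print('sides',[np.linalg.norm(C[i]-C[i-1]) for i in range(4)],'yaw',np.degrees(a),'org',t, 'res',C[:,:2]-(M@R.T+t))
f=lambda x,y:R@np.array([x,y])/1+t
for k,x,y in [('stoptip',0,-.105-.01),('hinge',.045,.065)]: print(k,f(x,y))
E1=atz(P['top'],c(523,320),.056);E2=atz(P['top'],c(710,286),.056)
print('tube',E1,E2,(E1+E2)/2,np.linalg.norm(E1-E2),np.degrees(np.arctan2(*(E1-E2)[1::-1])))
s=lambda a,b:(130+a/3,110+b/3)
S1=atz(P['side'],s(209,347),.06);S2=atz(P['side'],s(238,478),.056)
print('tube side',S1,S2)
print('ball',tri([ray(P['side'],s(390,73)),ray(P['top'],c(155,137))]))
print('nose', tri([ray(P['side'],s(289,243)),ray(P['top'],c(325,250))]))
E
```

```text
sides [np.float64(0.12751327526858194), np.float64(0.29622344737955175), np.float64(0.12782737141556463), np.float64(0.29844773377793793)] yaw -9.922363425695945 org [0.531  0.2828] res [[-0.0011 -0.0009]
 [-0.001   0.0029]
 [ 0.0007 -0.0002]
 [ 0.0013 -0.0018]]
stoptip [0.5112 0.1695]
hinge [0.5865 0.3391]
tube [ 0.4362 -0.0525  0.056 ] [ 0.4738 -0.2603  0.056 ] [ 0.455  -0.1564  0.056 ] 0.21117663193515443 100.25888909222519
tube side [ 0.4378 -0.0484  0.06  ] [ 0.4795 -0.2512  0.056 ]
ball (array([0.6265, 0.3351, 0.2052]), [np.float64(0.0017293575808300418), np.float64(0.0017293575808301795)])
nose (array([0.5112, 0.1667, 0.0644]), [np.float64(0.002311659454042024), np.float64(0.0023116594540423642)])
```

```bash
python3 -m crank '[8.5,2.48,-1.74,0,0, 8.5,2.48,-1.74,0,0, 8.5,2.48,-1.74,0,0, 8.5,2.48,-1.74,0,0, 8.5,2.48,-1.74,0,0, 8.5,2.48,-1.74,0,0, 8.5,2.48,-1.74,0,0, 8.5,2.48,-1.74,0,0]'
python3 -m crank '[8.5,2.48,-1.74,0,0, 8.5,2.48,-1.74,0,0, 8.5,2.48,-1.74,0,0, 8.5,2.48,-1.74,0,0, 8.5,2.48,-1.74,0,0, 8.5,2.48,-1.74,0,0, 8.5,2.48,-1.74,0,0, 8.5,2.48,-1.74,0,0]'
python3 -m crank '[8.5,0,0,0,-0.12, 8.5,0,0,0,-0.12, 8.5,0,0,0,-0.12, 8.5,0,0,0,-0.12, 8.5,0,0,0,-0.12, 8.5,0,0,0,-0.12, 8.5,0,0,0,-0.12, 8.5,0,0,0,-0.12]'
python3 -m crank '[8.5,0,0,1,-0.12, 8.5,0,0,1,-0.12, 8.5,0,0,1,-0.12, 8.5,0,0,1,-0.12, 8.5,0,0,0,-0.044, 8.5,0,0,0,0, 8.5,0,0,0,0, 8.5,0,0,0,0]'
python3 - <<'E'
from h import *
np.set_printoptions(precision=4,suppress=True)
s=env.observe();print(s['time_s'],s['q'],s['position'],s['tool_rot'],s['ft_force'])
p=shot('wrist','w1.png')
for q in('tube','tube_mid','rest'): print(q,[(u.round(1),round(v,2),atz(p,u,.056,True)) for u,v in look(p,q)[:2]])
T=p['pose'];print(T)
E
```

```text
time_s: 2.02
position: [0.3004, -0.3427, 0.2315]
tool_rot: [[0.965, 0.263, 0.0], [0.263, -0.965, -0.0], [0.0, 0.0, -1.0]]
ft_force: [0.4, -0.6, -0.3]
grip_width: 0.0848
gripper_force: 0.0
time_s: 2.68
position: [0.4552, -0.156, 0.2315]
tool_rot: [[0.965, 0.264, 0.0], [0.264, -0.965, -0.0], [0.0, 0.0, -1.0]]
ft_force: [0.3, -1.0, 0.2]
grip_width: 0.0849
gripper_force: 0.0
time_s: 3.35
position: [0.4544, -0.1574, 0.2314]
tool_rot: [[0.332, 0.943, 0.0], [0.943, -0.332, -0.0], [-0.0, 0.0, -1.0]]
ft_force: [-0.1, 0.4, -0.2]
grip_width: 0.085
gripper_force: 0.0
time_s: 4.02
position: [0.4545, -0.1575, 0.1917]
tool_rot: [[-0.177, 0.984, 0.001], [0.984, 0.177, -0.0], [-0.001, 0.001, -1.0]]
ft_force: [-0.4, -0.2, -0.1]
grip_width: 0.0849
gripper_force: 0.0
4.0167 [-33.2465  16.9714  88.8344  -0.      74.1516 -43.4684] [ 0.4545 -0.1575  0.1917] [[-0.1775  0.9841  0.0006]
 [ 0.9841  0.1775 -0.0004]
 [-0.0005  0.0005 -1.    ]] [-0.4212 -0.2145 -0.1364]
tube [(array([265.1, 158.6]), 0.59, array([ 0.4559, -0.1332,  0.056 ]))]
tube_mid [(array([262.2, 160.6]), 0.96, array([ 0.4535, -0.1356,  0.056 ]))]
rest [(array([246.9, 158.9]), 0.81, array([ 0.4388, -0.1366,  0.056 ])), (array([262. , 160.5]), 0.46, array([ 0.4533, -0.1356,  0.056 ]))]
[[ 0.9842 -0.1675 -0.0575  0.4396]
 [ 0.1771  0.9323  0.3152 -0.0763]
 [ 0.0008 -0.3204  0.9473  0.3351]
 [ 0.      0.      0.      1.    ]]
```

View pics/w1.png

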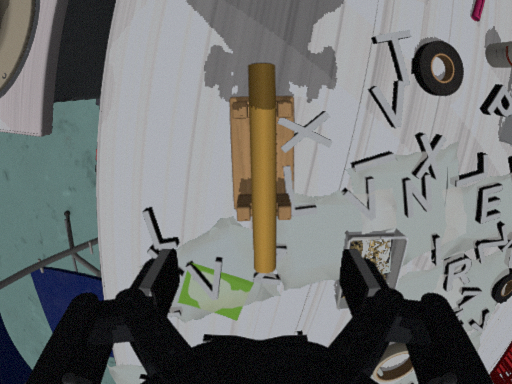

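The wrist view shows the tube from (261,66) to (265,270), with the cheeks near rows 103 and 208.

```bash
python3 - <<'E'
from h import *
np.set_printoptions(precision=4,suppress=True)
p=shot('wrist')
A=atz(p,(261.5,66),.058,True);B=atz(p,(264.5,269),.056,True)
print(A,B,(A+B)/2,np.linalg.norm(A-B),np.degrees(np.arctan2(*(A-B)[1::-1])))
for u in [(262,103),(264,207)]: print(atz(p,u,.056,True))
s=env.observe();R=np.array(s['tool_rot']);print((R.T@((A+B)/2-s['position'])*100))
E
```

```text
[ 0.4366 -0.0475  0.058 ] [ 0.478  -0.2547  0.056 ] [ 0.4573 -0.1511  0.057 ] 0.21132467120549964 101.29317641864358
[ 0.4433 -0.0815  0.056 ]
[ 0.4638 -0.182   0.056 ]
[ 0.5691  0.3954 13.4484]
```

```bash
python3 -m crank '[8.5,0.5,0.3,2,-0.015, 8.5,0,0,2.5,0, 8.5,0,0,2.5,0, 8.5,0,0,2.5,0, 8.5,0,0,2,0, 8.5,0,0,2,0, 8.5,0,0,1.2,0, 8.5,0,0,0.9,0]'
python3 -m crank '[2,0,0,0,0, 2,0,0,0,0, 2,0,0,0,0, 2,0,0,0,0, 2,0,0,0,0, 2,0,0,0,0, 2,0,0,0,0, 2,0,0,0,0]' 60
python3 -m crank '[2,0,0,0,0, 2,0,0,0,0, 2,0,0,0,0, 2,0,0,0,0, 2,0,0,-0.1,0, 2,0,0,-0.2,0, 2,0,0,-0.2,0, 2,0,0,0,0]' 60
```

```text
time_s: 4.93
position: [0.4561, -0.1517, 0.0341]
tool_rot: [[-0.193, 0.981, -0.001], [0.981, 0.193, 0.001], [0.001, -0.001, -1.0]]
ft_force: [-0.1, -0.1, 0.2]
grip_width: 0.0851
gripper_force: 0.0
time_s: 5.6
position: [0.4565, -0.1522, 0.0362]
tool_rot: [[-0.194, 0.981, 0.001], [0.981, 0.194, -0.001], [-0.001, 0.001, -1.0]]
ft_force: [-3.1, -0.8, 7.4]
grip_width: 0.0232
gripper_force: 58.4
time_s: 6.27
position: [0.4565, -0.1519, 0.0407]
tool_rot: [[-0.194, 0.981, 0.0], [0.981, 0.194, -0.0], [-0.0, 0.0, -1.0]]
ft_force: [0.8, -0.3, -3.3]
grip_width: 0.0231
gripper_force: 58.8
```

```bash
python3 -m crank '[2,0,0,-2,0, 2,0,0,-3,0, 2,0,0,-3,0.092, 2,0,0,-3,0.092, 2,0,0,-3,0.092, 2,0,0,-2,0.092, 2,0,0,0,0, 2,0,0,0,0]'
python3 -m crank '[2,2,0,0,0, 2,3,0,0,0, 2,3,0,0,0, 2,3,0,0,0, 2,3,0,0,0, 2,2,0,0,0, 2,0,0,0,0, 2,0,0,0,0]'
python3 - <<'E'
from h import *
p=shot('wrist','w2.png'); print(np.array(p['pose']))
for q in('tube_mid','stop_tip','stop_post','fixture'): print(q,[(u.round(1),round(v,2)) for u,v in look(p,q)[:2]])
E
```

```text
time_s: 6.93
position: [0.4564, -0.1518, 0.2004]
tool_rot: [[0.17, 0.985, 0.001], [0.985, -0.17, -0.001], [-0.0, 0.001, -1.0]]
ft_force: [-0.7, -0.9, -3.8]
grip_width: 0.0233
gripper_force: 59.6
time_s: 7.6
position: [0.4833, 0.0066, 0.1985]
tool_rot: [[0.168, 0.986, -0.003], [0.986, -0.168, 0.001], [0.0, -0.004, -1.0]]
ft_force: [0.7, -0.2, -3.2]
grip_width: 0.0233
gripper_force: 59.5
[[ 0.98568185  0.15880481  0.05667744  0.49736348]
 [-0.16858974  0.93409817  0.31470321  0.08774122]
 [-0.00296591 -0.31975248  0.94749647  0.34205363]
 [ 0.          0.          0.          1.        ]]
tube_mid [(array([258.1, 172.3]), 0.74), (array([464.7,  94.8]), 0.57)]
stop_tip [(array([257.8,  15.3]), 0.64), (array([283.,  29.]), 0.6)]
stop_post [(array([259.2,  12.3]), 0.98)]
fixture [(array([281.7,  36.6]), 0.87)]
```

View pics/w2.png

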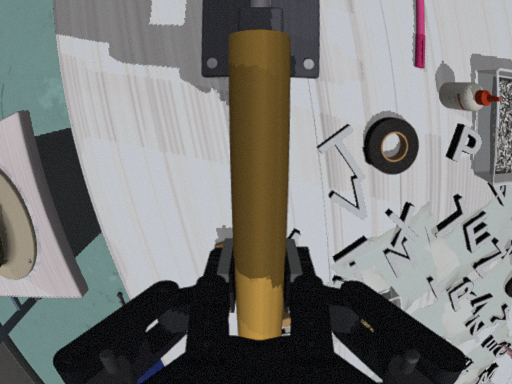

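The view shows the held tube from rows 32 to 335, the plate's near edge at row 76 (columns 203 and 319), and the stop post at (260,15). I'll move forward 15 mm to see the nose.

```bash
python3 -m crank '[2,0.8,0,0,0, 2,0.7,0,0,0, 2,0,0,0,0, 2,0,0,0,0, 2,0,0,0,0, 2,0,0,0,0, 2,0,0,0,0, 2,0,0,0,0]'
python3 - <<'E'
from h import *
np.set_printoptions(precision=4,suppress=True)
p=shot('wrist','w3.png'); print(env.observe()['position'],np.array(p['pose']))
for q in('stop_tip',): print(q,[(u.round(1),round(v,2)) for u,v in look(p,q)[:2]])
a=cv2.imread('pics/w3.png')[0:150,160:360];cv2.imwrite('pics/w3c.png',cv2.resize(a,None,fx=4,fy=4,interpolation=2))
E
```

```text
time_s: 8.52
position: [0.4865, 0.0204, 0.2003]
tool_rot: [[0.172, 0.985, -0.0], [0.985, -0.172, -0.0], [-0.0, 0.0, -1.0]]
ft_force: [-0.1, 0.1, -3.3]
grip_width: 0.0233
gripper_force: 59.5
[0.4865 0.0204 0.2003] [[ 0.985   0.1637  0.0547  0.5005]
 [-0.1726  0.9332  0.3151  0.1015]
 [ 0.0006 -0.3198  0.9475  0.3439]
 [ 0.      0.      0.      1.    ]]
stop_tip [(array([255.7,  22. ]), 0.66), (array([419.5,  41. ]), 0.52)]
```

View pics/w3c.png

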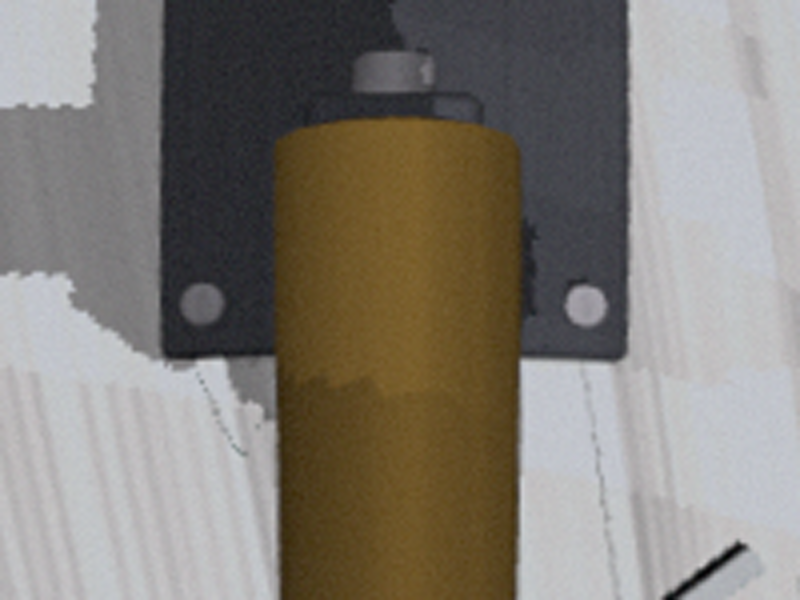

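The crop shows the nose tip centred at crop (394,50), the plate's edge corners at (162,356) and (627,356), and the tube's end at (398,120).

```bash
python3 - <<'E'
from h import *
np.set_printoptions(precision=4,suppress=True)
p=shot('wrist');s=env.observe();pos=np.array(s['position'])
c=lambda a,b:(160+a/4,b/4)
L=atz(p,c(162,358),.012,True);R=atz(p,c(627,356),.012,True);L2=atz(p,c(163,5),.012,True);R2=atz(p,c(629,5),.012,True)
print('corners',L,R,np.linalg.norm(L-R),'yaw',np.degrees([np.arctan2(*(R-L)[1::-1]),np.arctan2(*(L2-L)[1::-1])-np.pi/2,np.arctan2(*(R2-R)[1::-1])-np.pi/2]))
a=np.radians(-9.9);X=np.array([np.cos(a),np.sin(a)]);Y=np.array([-X[1],X[0]])
O=((L+R)/2)[:2]+.18*Y; print('origin wrist',O)
N=atz(p,c(394,50),.083,True); print('nose tip',N,'f',(N[:2]-O)@X,(N[:2]-O)@Y)
for z in (.2193,):
    E1=atz(p,c(398,120),z+.004,True); print('tube end rel TCP (x,y)',(E1-pos)[:2]@np.c_[Y,X])
    Em=[atz(p,u,z,True) for u in[((c(277,400)[0]+c(519,400)[0])/2,100)]];print([(e-pos)[:2]@np.c_[Y,X] for e in Em])
print('TCP f',(pos[:2]-O)@X,(pos[:2]-O)@Y, 'nose-TCP',(N[:2]-pos[:2])@np.c_[Y,X])
E
```

```text
corners [0.4384 0.1224 0.012 ] [0.5653 0.1007 0.012 ] 0.12869768182945887 yaw [ -9.7093  -9.9981 -10.3547]
origin wrist [0.5328 0.2889]
nose tip [0.5132 0.1767 0.083 ] f 3.7918578745411944e-05 -0.1139214885553723
tube end rel TCP (x,y) [0.11 0.  ]
[array([ 0.0811, -0.    ])]
TCP f 0.0006112224386511521 -0.27245267271544166 nose-TCP [ 0.1585 -0.0006]
```

```bash
python3 -m crank '[2,2,-0.06,0,0, 2,3,0,0,0, 2,4,0,0,0, 2,4,0,0,0, 2,4,0,0,0, 2,4,0,0,0, 2,4,0,0,0, 2,2.2,0,0,0]'
python3 -m crank '[2,0,0,2,0, 2,0,0,3,0, 2,0,0,3,0, 2,0,0,2,0, 2,0,0,0,0, 2,0,0,0,0, 2,0,0,0,0, 2,0,0,0,0]'
python3 - <<'E'
from h import *
np.set_printoptions(precision=4,suppress=True)
p=shot('wrist','w4.png'); print(np.array(p['pose']))
q=shot('side','s4.png')
a=cv2.imread('pics/w4.png');b=cv2.imread('pics/s4.png')[130:230,190:290]
cv2.imwrite('pics/w4c.png',np.hstack([cv2.resize(a,(480,360)),cv2.resize(b,(320,360))]))
E
```

```text
time_s: 9.33
position: [0.5326, 0.2924, 0.2]
tool_rot: [[0.17, 0.985, -0.0], [0.985, -0.17, 0.001], [0.001, -0.0, -1.0]]
ft_force: [0.1, -0.8, -3.2]
grip_width: 0.0232
gripper_force: 59.5
time_s: 10.0
position: [0.5337, 0.2888, 0.1022]
tool_rot: [[0.172, 0.985, 0.003], [0.985, -0.172, 0.001], [0.002, 0.003, -1.0]]
ft_force: [-0.1, 0.2, -3.2]
grip_width: 0.0232
gripper_force: 59.4
[[ 0.985   0.1646  0.0516  0.5471]
 [-0.1725  0.9336  0.3141  0.3698]
 [ 0.0036 -0.3183  0.948   0.2459]
 [ 0.      0.      0.      1.    ]]
```

View pics/w4c.png

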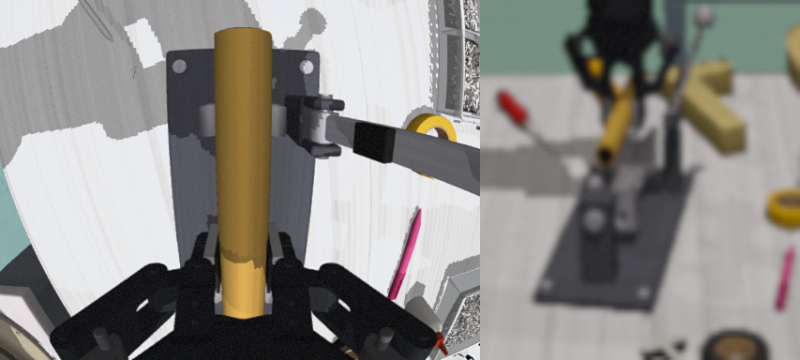

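The wrist view shows the tube over the +y block, block edges at about 199 and 285 and tube centred at 243, so it is aligned. I'll descend in guarded steps.

```bash
cat > chk.py <<'E'
import sys
from rig import env
s=env.observe();f=s['ft_force'];print('F',[round(x,1) for x in f],'M',[round(x,2) for x in s['wrist_torque']],'z',round(s['position'][2],4))
sys.exit(f[2]>float(sys.argv[1]))
E
D1='[2,0,0,0.05,0, 2,0,0,0.05,0, 2,0,0,0,0, 2,0,0,0,0, 2,0,0,0,0, 2,0,0,0,0, 2,0,0,0,0, 2,0,0,0,0]'; unset D1
python3 -m crank '[2,0,0,0.7,0, 2,0,0,0.8,0, 2,0,0,0.7,0, 2,0,0,0.4,0, 2,0,0,0.2,0, 2,0,0,0.1,0, 2,0,0,0,0, 2,0,0,0,0]' >/dev/null; python3 chk.py -1 &&
python3 -m crank '[2,0,0,0.05,0, 2,0,0,0.05,0, 2,0,0,0.05,0, 2,0,0,0,0, 2,0,0,0,0, 2,0,0,0,0, 2,0,0,0,0, 2,0,0,0,0]' >/dev/null; python3 chk.py -1 &&
python3 -m crank '[2,0,0,0.05,0, 2,0,0,0.05,0, 2,0,0,0.05,0, 2,0,0,0,0, 2,0,0,0,0, 2,0,0,0,0, 2,0,0,0,0, 2,0,0,0,0]' >/dev/null; python3 chk.py -1 &&
python3 -m crank '[2,0,0,0.05,0, 2,0,0,0.05,0, 2,0,0,0.05,0, 2,0,0,0,0, 2,0,0,0,0, 2,0,0,0,0, 2,0,0,0,0, 2,0,0,0,0]' >/dev/null; python3 chk.py -1
```

```text
F [np.float64(0.6), np.float64(0.1), np.float64(-2.3)] M [np.float64(-0.03), np.float64(-0.02), np.float64(-0.01)] z 0.0715
F [np.float64(0.6), np.float64(0.1), np.float64(-2.3)] M [np.float64(-0.03), np.float64(-0.02), np.float64(-0.01)] z 0.0715
F [np.float64(0.6), np.float64(0.1), np.float64(-2.3)] M [np.float64(-0.03), np.float64(-0.02), np.float64(-0.01)] z 0.0715
F [np.float64(0.6), np.float64(0.1), np.float64(-2.3)] M [np.float64(-0.03), np.float64(-0.02), np.float64(-0.01)] z 0.0715False
False
False
False
```

```bash
sed -i 's/sys.exit(f/sys.exit(int(f/; s/\[1\]))$/[1])))/' chk.py
sed -i 's/\[round(x,1) for x in f\]/*[round(float(x),1) for x in f]/' chk.py; set -e
python3 -m crank '[2,0,0,0.05,0, 2,0,0,0.05,0, 2,0,0,0.05,0, 2,0,0,0,0, 2,0,0,0,0, 2,0,0,0,0, 2,0,0,0,0, 2,0,0,0,0]' >/dev/null; python3 chk.py -1
python3 -m crank '[2,0,0,0.05,0, 2,0,0,0.05,0, 2,0,0,0.05,0, 2,0,0,0,0, 2,0,0,0,0, 2,0,0,0,0, 2,0,0,0,0, 2,0,0,0,0]' >/dev/null; python3 chk.py -1
python3 -m crank '[2,0,0,0.05,0, 2,0,0,0.05,0, 2,0,0,0.05,0, 2,0,0,0,0, 2,0,0,0,0, 2,0,0,0,0, 2,0,0,0,0, 2,0,0,0,0]' >/dev/null; python3 chk.py -1
python3 -m crank '[2,0,0,0.05,0, 2,0,0,0.05,0, 2,0,0,0.05,0, 2,0,0,0,0, 2,0,0,0,0, 2,0,0,0,0, 2,0,0,0,0, 2,0,0,0,0]' >/dev/null; python3 chk.py -1
```

```text
F -0.2 0.1 -2.5 M [np.float64(-0.01), np.float64(-0.01), np.float64(-0.02)] z 0.0699
F -0.2 -0.6 -3.1 M [np.float64(-0.03), np.float64(0.04), np.float64(0.0)] z 0.0683
F -0.4 0.2 -2.4 M [np.float64(-0.04), np.float64(0.02), np.float64(-0.03)] z 0.0668
F -0.8 -0.5 -2.8 M [np.float64(0.01), np.float64(0.0), np.float64(0.01)] z 0.0653
```

```bash
set -e
python3 -m crank '[2,0,0,0.05,0, 2,0,0,0.05,0, 2,0,0,0.05,0, 2,0,0,0,0, 2,0,0,0,0, 2,0,0,0,0, 2,0,0,0,0, 2,0,0,0,0]' >/dev/null; python3 chk.py -1
python3 -m crank '[2,0,0,0.05,0, 2,0,0,0.05,0, 2,0,0,0.05,0, 2,0,0,0,0, 2,0,0,0,0, 2,0,0,0,0, 2,0,0,0,0, 2,0,0,0,0]' >/dev/null; python3 chk.py -1
python3 -m crank '[2,0,0,0.05,0, 2,0,0,0.05,0, 2,0,0,0.05,0, 2,0,0,0,0, 2,0,0,0,0, 2,0,0,0,0, 2,0,0,0,0, 2,0,0,0,0]' >/dev/null; python3 chk.py -1
python3 -m crank '[2,0,0,0.05,0, 2,0,0,0.05,0, 2,0,0,0.05,0, 2,0,0,0,0, 2,0,0,0,0, 2,0,0,0,0, 2,0,0,0,0, 2,0,0,0,0]' >/dev/null; python3 chk.py -1
python3 -m crank '[2,0,0,0.05,0, 2,0,0,0.05,0, 2,0,0,0.05,0, 2,0,0,0,0, 2,0,0,0,0, 2,0,0,0,0, 2,0,0,0,0, 2,0,0,0,0]' >/dev/null; python3 chk.py -1
python3 -m crank '[2,0,0,0.05,0, 2,0,0,0.05,0, 2,0,0,0.05,0, 2,0,0,0,0, 2,0,0,0,0, 2,0,0,0,0, 2,0,0,0,0, 2,0,0,0,0]' >/dev/null; python3 chk.py -1
```

```text
F 0.0 0.8 -2.9 M [np.float64(-0.01), np.float64(-0.01), np.float64(0.02)] z 0.0638
F 0.5 -0.8 -3.6 M [np.float64(-0.02), np.float64(-0.03), np.float64(0.01)] z 0.0623
F 0.8 1.3 -2.7 M [np.float64(-0.02), np.float64(0.01), np.float64(0.06)] z 0.0608
F -0.1 -0.2 -1.9 M [np.float64(0.04), np.float64(0.02), np.float64(-0.03)] z 0.0594
F -0.7 1.0 -1.1 M [np.float64(-0.03), np.float64(0.0), np.float64(-0.07)] z 0.0579
F -1.8 -0.7 7.7 M [np.float64(-0.22), np.float64(0.33), np.float64(-0.25)] z 0.0575
```

```bash
set -e
python3 -m crank '[2,0,-0.03,0,0.005, 2,0,0,0,0, 2,0,0,0,0, 2,0,0,0,0, 2,0,0,0,0, 2,0,0,0,0, 2,0,0,0,0, 2,0,0,0,0]'; python3 chk.py 20
```

```text
time_s: 18.1
position: [0.5331, 0.2886, 0.0574]
tool_rot: [[0.177, 0.984, 0.002], [0.984, -0.177, 0.0], [0.001, 0.002, -1.0]]
ft_force: [-0.8, -2.2, 7.3]
grip_width: 0.0233
gripper_force: 60.4
F -0.8 -2.2 7.3 M [np.float64(-0.21), np.float64(0.12), np.float64(-0.09)] z 0.0574
```

```bash
set -e
python3 -m crank '[2,0,-0.02,0.02,0.003, 2,0,0,0,0, 2,0,0,0,0, 2,0,0,0,0, 2,0,0,0,0, 2,0,0,0,0, 2,0,0,0,0, 2,0,0,0,0]'; python3 chk.py 20
python3 -m crank '[2,-0.05,0,0,0, 2,-0.05,0,0,0, 2,-0.1,0,0,0, 2,-0.1,0,0,0, 2,-0.1,0,0,0, 2,-0.1,0,0,0, 2,-0.1,0,0,0, 2,-0.1,0,0,0]'; python3 chk.py 20
```

```text
time_s: 18.77
position: [0.5331, 0.2886, 0.0574]
tool_rot: [[0.18, 0.984, 0.003], [0.984, -0.18, 0.0], [0.001, 0.003, -1.0]]
ft_force: [-0.4, -2.2, 6.9]
grip_width: 0.0235
gripper_force: 60.6
F -0.4 -2.2 6.9 M [np.float64(-0.29), np.float64(0.05), np.float64(0.03)] z 0.0574
time_s: 19.43
position: [0.5322, 0.2833, 0.0574]
tool_rot: [[0.18, 0.984, 0.004], [0.984, -0.18, 0.003], [0.004, 0.004, -1.0]]
ft_force: [2.5, 7.7, 3.7]
grip_width: 0.0232
gripper_force: 60.3
F 2.5 7.7 3.7 M [np.float64(1.07), np.float64(-0.2), np.float64(0.01)] z 0.0574
```

```bash
set -e
python3 -m crank '[2,-0.05,0,0.02,0, 2,-0.05,0,0,0, 2,0,0,0,0, 2,0,0,0,0, 2,0,0,0,0, 2,0,0,0,0, 2,0,0,0,0, 2,0,0,0,0]'; python3 chk.py 20
```

```text
time_s: 20.1
position: [0.532, 0.2825, 0.0574]
tool_rot: [[0.18, 0.984, 0.004], [0.984, -0.18, 0.004], [0.004, 0.004, -1.0]]
ft_force: [1.4, 7.9, 6.5]
grip_width: 0.0234
gripper_force: 60.3
F 1.4 7.9 6.5 M [np.float64(1.16), np.float64(-0.17), np.float64(-0.01)] z 0.0574
```

```bash
set -e
python3 -m crank '[2,-0.05,0,-0.03,0, 2,-0.05,0,-0.02,0, 2,-0.05,0,0,0, 2,-0.05,0,0,0, 2,-0.05,0,0,0, 2,-0.05,0,0,0, 2,0,0,0,0, 2,0,0,0,0]'; python3 chk.py 20
python3 -m crank '[2,-0.05,0,0,0, 2,-0.05,0,0,0, 2,0,0,0,0, 2,0,0,0,0, 2,0,0,0,0, 2,0,0,0,0, 2,0,0,0,0, 2,0,0,0,0]'; python3 chk.py 20
```

```text
time_s: 20.77
position: [0.5314, 0.2789, 0.0574]
tool_rot: [[0.18, 0.984, 0.004], [0.984, -0.18, 0.002], [0.003, 0.003, -1.0]]
ft_force: [2.6, 3.8, 2.7]
grip_width: 0.0234
gripper_force: 60.2
F 2.6 3.8 2.7 M [np.float64(0.74), np.float64(-0.26), np.float64(-0.0)] z 0.0574
time_s: 21.43
position: [0.5312, 0.2779, 0.0574]
tool_rot: [[0.18, 0.984, 0.004], [0.984, -0.18, 0.002], [0.003, 0.003, -1.0]]
ft_force: [1.2, 4.2, 2.8]
grip_width: 0.0233
gripper_force: 60.2
F 1.2 4.2 2.8 M [np.float64(0.75), np.float64(-0.28), np.float64(0.03)] z 0.0574
```

```bash
set -e; sed -i 's/sys.exit.*/sys.exit(int(f[1]>float(sys.argv[1])))/; s/round(s\[.position.\]\[2\],4)/s["position"].round(4) if hasattr(s["position"],"round") else s["position"]/' chk.py
python3 -m crank '[2,-0.05,0,0,0, 2,-0.05,0,0,0, 2,0,0,0,0, 2,0,0,0,0, 2,0,0,0,0, 2,0,0,0,0, 2,0,0,0,0, 2,0,0,0,0]'>/dev/null; python3 chk.py 6
python3 -m crank '[2,-0.05,0,0,0, 2,-0.05,0,0,0, 2,0,0,0,0, 2,0,0,0,0, 2,0,0,0,0, 2,0,0,0,0, 2,0,0,0,0, 2,0,0,0,0]'>/dev/null; python3 chk.py 6
python3 -m crank '[2,-0.05,0,0,0, 2,-0.05,0,0,0, 2,0,0,0,0, 2,0,0,0,0, 2,0,0,0,0, 2,0,0,0,0, 2,0,0,0,0, 2,0,0,0,0]'>/dev/null; python3 chk.py 6
python3 -m crank '[2,-0.05,0,0,0, 2,-0.05,0,0,0, 2,0,0,0,0, 2,0,0,0,0, 2,0,0,0,0, 2,0,0,0,0, 2,0,0,0,0, 2,0,0,0,0]'>/dev/null; python3 chk.py 6
python3 -m crank '[2,-0.05,0,0,0, 2,-0.05,0,0,0, 2,0,0,0,0, 2,0,0,0,0, 2,0,0,0,0, 2,0,0,0,0, 2,0,0,0,0, 2,0,0,0,0]'>/dev/null; python3 chk.py 6
python3 -m crank '[2,-0.05,0,0,0, 2,-0.05,0,0,0, 2,0,0,0,0, 2,0,0,0,0, 2,0,0,0,0, 2,0,0,0,0, 2,0,0,0,0, 2,0,0,0,0]'>/dev/null; python3 chk.py 6
```

```text
F 2.5 4.9 3.3 M [np.float64(0.7), np.float64(-0.34), np.float64(0.05)] z [0.531  0.277  0.0574]
F 1.7 4.6 2.9 M [np.float64(0.72), np.float64(-0.27), np.float64(0.06)] z [0.5308 0.276  0.0574]
F 3.0 8.7 0.8 M [np.float64(1.22), np.float64(-0.36), np.float64(-0.02)] z [0.5307 0.2755 0.0574]
```

```bash

python3 -m crank '[2,-0.04,0.02,0.02,0, 2,0,0,0,0, 2,0,0,0,0, 2,0,0,0,0, 2,0,0,0,0, 2,0,0,0,0, 2,0,0,0,0, 2,0,0,0,0]'>/dev/null; python3 chk.py 6
```

```text
F 1.2 10.3 3.6 M [np.float64(1.54), np.float64(-0.21), np.float64(-0.02)] z [0.5308 0.2755 0.0574]
```

```bash

python3 -m crank '[2,-0.05,0.01,0.01,0, 2,0,0,0,0, 2,0,0,0,0, 2,0,0,0,0, 2,0,0,0,0, 2,0,0,0,0, 2,0,0,0,0, 2,0,0,0,0]'>/dev/null; python3 chk.py 6
```

```text
F 1.3 12.8 3.0 M [np.float64(1.91), np.float64(-0.21), np.float64(0.01)] z [0.5308 0.2755 0.0573]
```

```bash

python3 -m crank '[5,0,0,0,0, 5,0,0,0,0, 5,0,0,0,0, 6,0,0,0,0, 6,0,0,0,0, 6,0,0,0,0, 6,0,0,0,0, 6,0,0,0,0]'
python3 -m crank '[6,0,0,-0.5,0, 6,0,0,-1,0, 6,0,0,-2,0, 6,0,0,-3,0, 6,0,0,-3,0, 6,0,0,-3,0, 6,0,0,-2,0, 6,0,0,0,0]'
python3 - <<'E'
from h import *
np.set_printoptions(precision=4,suppress=True)
p=shot('wrist','w5.png');q=shot('side','s5.png')
for n in('tube_mid','hold_ball','hold_hinge','stop_tip'): print(n,[(u.round(1),round(v,2)) for u,v in look(p,n)[:2]],[(u.round(1),round(v,2)) for u,v in look(q,n)[:2]])
a=cv2.imread('pics/w5.png');b=cv2.imread('pics/s5.png')[130:230,190:290]
cv2.imwrite('pics/w5c.png',np.hstack([cv2.resize(a,(480,360)),cv2.resize(b,(320,360))]))
print(p['pose'])
E
```

```text
time_s: 25.43
position: [0.5297, 0.2729, 0.0561]
tool_rot: [[0.18, 0.984, -0.0], [0.984, -0.18, -0.0], [-0.0, -0.0, -1.0]]
ft_force: [0.4, -0.2, 0.1]
grip_width: 0.0599
gripper_force: 0.0
time_s: 26.1
position: [0.5312, 0.2734, 0.207]
tool_rot: [[0.18, 0.984, 0.009], [0.984, -0.18, 0.003], [0.004, 0.009, -1.0]]
ft_force: [0.8, 0.5, 0.9]
grip_width: 0.06
gripper_force: 0.0
tube_mid [(array([256.8, 164.2]), 0.69)] [(array([236.4, 171.2]), 0.58)]
hold_ball [(array([382.6, 103.6]), 0.78)] [(array([257.8, 149.4]), 0.66)]
hold_hinge [] [(array([249.1, 170. ]), 0.68), (array([238.5, 171.8]), 0.36)]
stop_tip [(array([254.5, 292.5]), 0.77), (array([366.8, 105.9]), 0.5)] [(array([226. , 193.2]), 0.88), (array([236. , 199.6]), 0.7)]
[[ 0.9836  0.1738  0.0483  0.5444]
 [-0.1801  0.9328  0.3122  0.3541]
 [ 0.0092 -0.3158  0.9488  0.3509]
 [ 0.      0.      0.      1.    ]]
```

View pics/w5c.png

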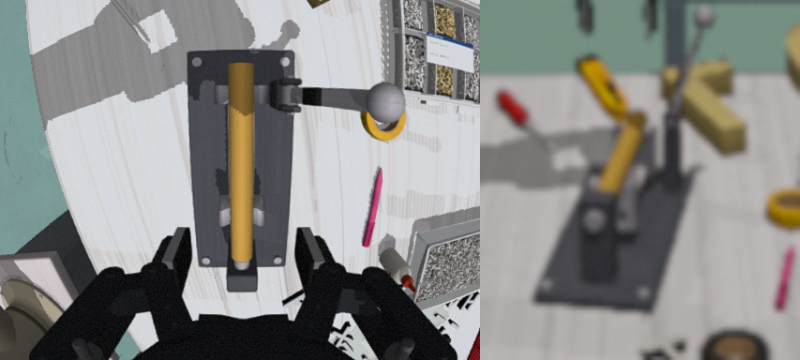

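The wrist view shows the tube seated in both blocks against the stop nose, with the ball at wrist pixel (412,110). I'll straddle the ball with the open fingers and draw the arm over.

```bash
python3 - <<'E'
from h import *
np.set_printoptions(precision=4,suppress=True)
p=shot('wrist');q=shot('side');s=env.observe()
B=atz(p,(411.7,109.9),.205,True);print(B,tri([ray(p,(411.7,109.9),True),ray(q,(260,134.3))]))
R=np.array(s['tool_rot']);print((B-s['position'])[:2]@np.array([[.18,.984],[.984,-.18]])*100,s['position'])
E1=atz(p,(256,277),.078,True);E2=atz(p,(257,68),.082,True);print('tube',E1,E2,np.linalg.norm(E1-E2))
E
```

```text
[0.6196 0.3378 0.205 ] (array([0.6251, 0.3378, 0.2027]), [np.float64(0.0037342881203883105), np.float64(0.003734288120388078)])
[8.0051 7.6793] [0.5297 0.2729 0.2008]
tube [0.5077 0.1733 0.078 ] [0.547  0.3794 0.082 ] 0.20992542009144105
```

```bash

python3 -m crank '[7,0,0,-3,0, 7,0,0,-3,0, 7,2,2,0,0, 7,2,2,0,0, 7,2,2,0,0, 7,2,2,0,0, 7,0,0,0,0, 7,0,0,0,0]'
python3 - <<'E'
from h import *
p=shot('wrist','w6.png');q=shot('side','s6.png')
a=cv2.imread('pics/w6.png');b=cv2.imread('pics/s6.png')[100:200,210:310]
cv2.imwrite('pics/w6c.png',np.hstack([cv2.resize(a,(480,360)),cv2.resize(b,(320,360))]))
B=np.array([.622,.338,.205]);K=p['intrinsics'];T=np.array(p['pose']);c=T[:3,:3].T@(B-T[:3,3]);print('ball cam',c)
E
```

```text
time_s: 27.37
position: [0.6233, 0.3376, 0.2594]
tool_rot: [[0.18, 0.984, -0.002], [0.984, -0.18, -0.001], [-0.001, -0.002, -1.0]]
ft_force: [-0.1, -0.4, -0.0]
grip_width: 0.0702
gripper_force: 0.0
ball cam [-0.00113071 -0.01455671 -0.21379167]
```

View pics/w6c.png

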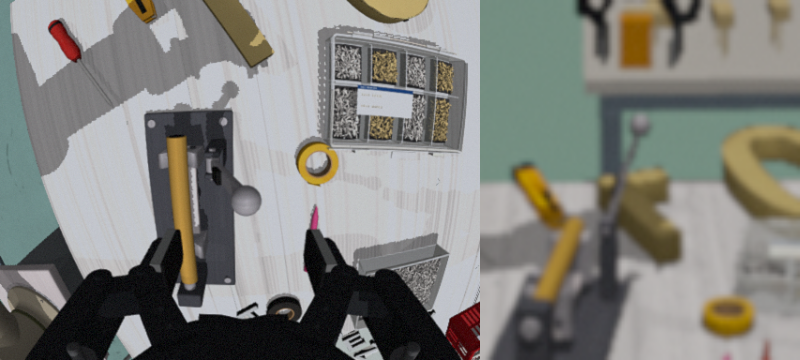

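The ball sits midway between the fingers, at crop (246,200). I'll go down, draw it over and lift out.

```bash

python3 -m crank '[7,0,0,1.5,0, 7,0,0,2,0, 7,0,0,2,0, 7,0,0,2,0, 7,0,-0.5,0,0, 7,0,-0.5,0,0, 7,0,-0.5,0,0, 7,0,-0.5,0,0]'
python3 -m crank '[7,0,-0.5,0,0, 7,0,-0.5,0,0, 7,0,-0.5,0,0, 7,0,-0.5,0,0, 7,0,-0.5,0,0, 7,0,-0.5,0,0, 7,0,-0.5,0,0, 7,0,-0.5,0,0]'
python3 -m crank '[7,0,-0.5,0,0, 7,0,-0.5,0,0, 7,0,-0.3,0,0, 7,0,0,-2,0, 7,0,0,-4,0, 7,0,0,-4,0, 7,0,0,-2,0, 7,0,0,0,0]'
python3 - <<'E'
from h import *
q=shot('side','s7.png');w=shot('wrist','w7.png')
for p in(q,w):print([(u.round(1),round(v,2)) for u,v in look(p,'hold_ball')[:2]])
E
```

```text
time_s: 28.13
position: [0.6028, 0.3411, 0.1884]
tool_rot: [[0.18, 0.984, 0.003], [0.984, -0.18, 0.001], [0.002, 0.003, -1.0]]
ft_force: [-0.7, -0.2, -0.1]
grip_width: 0.0703
gripper_force: 0.0
time_s: 28.8
position: [0.5632, 0.3481, 0.186]
tool_rot: [[0.18, 0.984, -0.0], [0.984, -0.18, -0.0], [-0.0, -0.0, -1.0]]
ft_force: [1.0, 0.0, 0.4]
grip_width: 0.0699
gripper_force: 0.3
time_s: 29.47
position: [0.5516, 0.3508, 0.3118]
tool_rot: [[0.18, 0.984, 0.009], [0.984, -0.18, 0.004], [0.005, 0.008, -1.0]]
ft_force: [-0.4, 0.2, 0.3]
grip_width: 0.0699
gripper_force: 0.0
[(array([246.4, 148.6]), 0.44)]
[(array([274.6, 184.4]), 0.77)]
```

```bash

for i in 1 2 3 4 5 6 7; do python3 -m crank '[7,0,0,0,0, 7,0,0,0,0, 7,0,0,0,0, 7,0,0,0,0, 7,0,0,0,0, 7,0,0,0,0, 7,0,0,0,0, 7,0,0,0,0]'>/dev/null; done
python3 - <<'E'
from h import *
p=shot('wrist','w8.png');q=shot('side','s8.png');print(env.observe()['time_s'])
a=cv2.imread('pics/w8.png');b=cv2.imread('pics/s8.png')[120:220,190:290]
cv2.imwrite('pics/w8c.png',np.hstack([cv2.resize(a,(480,360)),cv2.resize(b,(320,360),interpolation=2)]))
E
```

```text
34.4333
```

View pics/w8c.png

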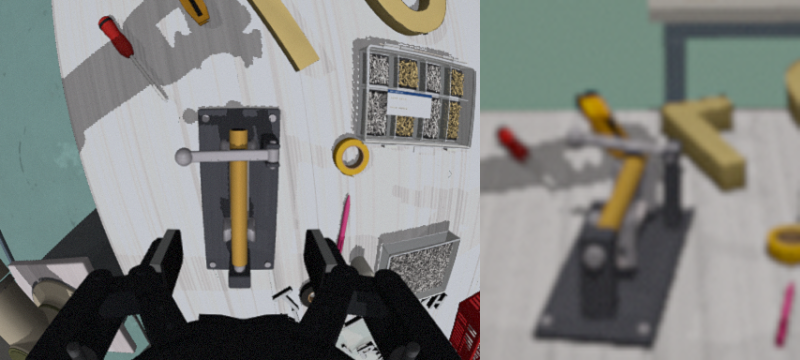

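The hold-down arm now lies across the tube, ball at crop (183,156). I'll use one last close crop of the stop contact and check the arm has settled.

```bash
python3 - <<'E'
from h import *
p=shot('wrist','w9.png')
a=cv2.imread('pics/w9.png');print('diff',cv2.absdiff(a,cv2.imread('pics/w8.png'))[150:185,180:300].max())
c=lambda f,y0,y1,x0,x1:cv2.resize(cv2.imread(f)[y0:y1,x0:x1],(380,500),interpolation=2)
cv2.imwrite('pics/w9c.png',np.hstack([c('pics/w9.png',230,310,225,285),c('pics/w5.png',230,310,225,285)]))
E
```

```text
diff 18
```

View pics/w9c.png

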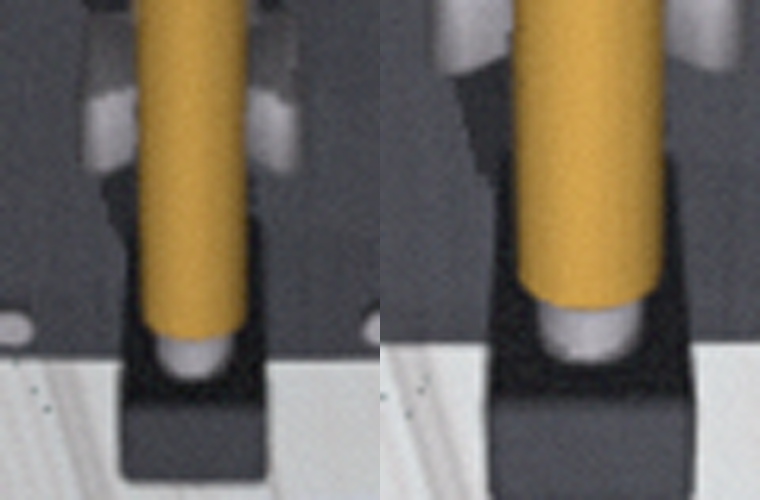

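The tube's end bears on the nose with no gap, the tube is centred in the block, and the arm has settled.

```bash
python3 -c "
from rig import env
print(env.close_job())"
```

```text
the job is handed in; nothing more can be done
None
```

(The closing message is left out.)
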